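Hang the counting spatula on the rail with an S-hook

TASK

Take the S-hook with the orange tab off the rail, pass its lower end through the hole in the handle of the green counting spatula and lift the spatula off its white rest. Then hang the S-hook back on the rail, anywhere along the bar, so that the spatula hangs from it, still and clear of the stand and the rest. The spatula is clean: do not touch it with the gripper or arm, only with the hook, and leave the other things on the table where they are.

Things in the scene. Friction and masses are not known exactly. Their poses are not given: they have to be found in the camera images.
- rail: Fixed rail: a level steel bar, 12 mm thick, on two 12 mm posts on a grey base 80 x 220 x 10 mm. Origin on the table under the middle; z up; the bar runs along y from -95 to +95 mm at x = 0, z = 245 mm (its top 251 mm). Posts at y = +-95 mm with balls of radius 9 mm on top. -x is the open side nearer the robot.
- rest: Fixed white pedestal with a tray in which the spatula's blade lies. Origin on the table below the spatula's hole; z up. The pedestal lies only at -x: tray x = -116 to -30 mm, 72 mm wide, floor 80 mm high, rims to 86 mm on both y sides and the -x end, open to +x; foot x = -115 to -25 mm. Free space under the overhanging handle.
- spatula: Loose flat green counting spatula, 45 g, 123 x 56 x 4 mm. Origin at the hole's centre on the underside; z normal to the plate; x along the handle to the hole end. It lies level, underside 80 mm above the table, hole end overhanging to the rest's +x. End piece 30 x 30 mm; handle 22 mm wide; blade x = -50 to -108 mm. Lifted by the hole it swings to hang with x up.
- spatula_hole (a point): Centre of the spatula's round hole, mid-thickness; hole 18 mm in diameter, 15 mm from its centre to the spatula's end edge.
- hook: Loose S-hook of 7 mm steel wire, 80 g, hung on the rail at first with axes about along the rail's. Origin mid-S, then 204.5 mm above the table; z up; S in the x-z plane. Wire centre line: upper half circle, radius 20 mm, about (x,z) = (0,30) mm; straight slant from (-20,30) to (20,-30); lower half circle, radius 20, about (0,-30). Overall z = -53.5 to +93.5 mm.
- hook_grip (a point): Middle of the hook's flat orange grip tab, 75.5 mm above its origin. The tab stands on the crown: 26 mm along x, 12 mm thick along y (pinch it across y), z = 53 to 93 mm.
- hook_top (a point): Inner top of the upper arch, where it sits on the rail's top: 46.5 mm above the hook's origin. The arch ends in the upper tip on the +x side (wire centre x = 20, z = 24 mm): the upper mouth opens down and to +x.
- hook_low (a point): Inner bottom of the lower bend, where a hung thing sits: 46.5 mm below the hook's origin. The bend ends in the lower tip, pointing up, on the -x side (wire centre x = -20, z = -24 mm, its round end to z = -20.5): the lower mouth opens up and to -x.
- box_red: Bystander: white and red medicine box 45 x 100 x 30 mm, origin under its centre.
- tape: Bystander: roll of beige tape, diameter 83 mm, 19 mm high, origin under its centre.
- box_blue: Bystander: white and blue medicine box 50 x 75 x 22 mm, origin under its centre.
- tube: Bystander: small white tube with blue cap and red band, 24 x 76 x 24 mm, origin under its centre.

How it is judged:
On the way:
1. the spatula hangs from the lower bend of the S-hook, lifted off its rest, the hook off the rail (distance between spatula_hole and hook_low below 0.018 m and contact force between spatula and rest below 0.02 N and contact force between hook and rail below 0.02 N and contact force between spatula and hook above 0.1 N and height (world z) of spatula_hole above 0.12 m), for 0.2 s.
At the end, for the whole second after the job is handed in: The S-hook hangs by its upper arch on the rail between the posts (arch within 12 mm sideways, 7 mm in height), the spatula by its hole (within 18 mm) in the hook's lower bend; both upright within 14 degrees, still (under 50 mm/s), the spatula touching neither rail stand nor rest (distance between spatula_hole and hook_low below 0.018 m and x of hook_top in the frame of rail between -0.012 and 0.012 m and y of hook_top in the frame of rail between -0.09 and 0.09 m and z of hook_top in the frame of rail between 0.244 and 0.257 m and contact force between hook and rail above 0.3 N and angle between spatula's own x axis and vertical below 0.25 rad and angle between hook's own z axis and vertical below 0.25 rad and contact force between spatula and rail below 0.02 N and contact force between spatula and rest below 0.02 N and linear speed of each of spatula, hook below 0.05 m/s).
It fails at once if the gripper or arm touches the spatula (contact force between any of the fingers, the arm and spatula above 0.5 N).
It fails at once if another thing on the table is moved more than 30 mm (distance of any of box_red, tape, box_blue, tube from where it was at the start of the episode above 0.03 m).
It also fails if it takes over 72 s, if anything falls off the work surface, if the arm or the gripper's body presses on something with over 40 N, if the wrist force passes 120 N, or if a joint passes its speed limit or range.

ROBOT

A 6-joint arm with a two-finger parallel gripper is mounted at the origin on a cart in front of the work surface, level with it; the furniture and walls round the work are solid. World frame = base frame: x ahead of the robot, y to its left, z up, the work surface at z = 0. Lengths are in m, angles in rad, forces in N, time in s.
With the tool pointing down it reaches from about 0.35 to 0.875 m from the base axis. Payload 4.2 kg.
Tool frame: the origin (TCP) lies at the very end of the fingers, on their centre line; the grasp point (between the pads) lies ctrl.grip_point_offset behind it (ctrl.grip_point_offset is the distance from the TCP to the grasp point, in m); z points along the fingers, y is the direction in which the jaws open and shut (so a half turn about z gives the same grasp; the last joint's range is limited). The gripper opens to 85 mm and grips with 20 to 120 N. Pads are 22 mm wide; open, the fingers measure 114 mm over their backs; the gripper's body (76 mm by 85 mm) begins 54 mm behind the grasp point. The pads swing forward as they close: fully open they stand 13 mm farther back than shut.
Start: joints at [1.54, 0.385, 0.008, 0, -1.194, -0.259], TCP at [0.179, 0.599, 0.231] pointing down, gripper open.
Joint ranges: [-3.14, 3.14], [-1.21, 2.06], [-1.07, 1.41], [-3.16, 2.05], [-2.99, -0.16], [-3.1, 3.1]. Speed limits (rad/s): [2.79, 2.79, 3.14, 3.14, 3.14, 3.14].

INTERFACE

Orientations are given as a 3x3 rotation matrix whose columns are the frame's x, y, z axes.
In Python, from station import status, capture, ctrl, outline_of gives the robot as it stands.
- The arm moves only by the shell command python3 -m inch 'ROWS'. ROWS is JSON, a list of rows, each an object with "dp": the shift along the world's x, y, z as a fraction of full scale, a list of three; "rot": the turn, a rotation vector about the world's x, y, z as a fraction of full scale, a list of three; "grip": the opening, from 0 (shut) to 1 (fully open). In form: [{"dp": [x, y, z], "rot": [wx, wy, wz], "grip": grip}, ...]. A call has 1 to 10 rows; each row is the pose to reach, as a shift and turn from the pose commanded when the call began; what a row does not reach only later rows make up. Full scale, the value 1, is 0.12 m for a shift and 30 degrees for a turn. A row lasts 1/10 s, in which the tool goes at most 50 mm and 8.59 degrees, less where a joint would pass 70% of its speed; a pose out of reach is approached as far as the arm can. A call with a number of a shift or a turn outside -1 to 1 is refused whole. A call with a gripper value outside its range is refused whole. The fingers move at their own pace and stop on an object; the grip force is fixed at half the most. Time passes only in rows, so rows that repeat a pose let the fingers close. It gives the time, the measured TCP pose, the force and the opening at its end, in the units of the state.
- status.read_state(): the state, without advancing time (a new reading comes with each control period).
- capture(name): name is "scene" or "top" or "wrist"; returns a dict with "frame" (384x512x3 uint8, red, green, blue), "mtx" (3x3 intrinsics, pixels), "D" ([k1, k2, p1, p2, k3] as OpenCV has them; the pictures are not rectified), "extrinsics" (4x4, takes a point from camera to world coordinates); the wrist camera has in their place "mount" (4x4, takes a point from camera to tool coordinates, whose origin is the TCP and whose axes are the flange's). Camera axes: x right, y down, z forward; pixel columns grow to the right and rows downward; lengths in m; the calibration is good to about 2 mm. A picture is of the moment at which its call begins: read the wrist's pose just before it. There is no depth.
- ctrl.job_done(): hands the job in, once; it reports no verdict.
Trained networks look in a picture, given as the dict that the camera call returned (one of the last four; its "shot" number tells which), for a name from the list of things; names that differ only in an ending like _2 or _b are one class to them, and where a whole thing is asked for, a point or a joint stands for the part that bears it (a point fixed in the world has none). Each returns a list of dicts, best first, with "score" (0 to 1); they miss things now and then, are a little off and sometimes report something else, mostly with a low value. They report only what shows in the picture. A call takes as long as a camera call.
- outline_of(picture, label): "region" (384x512 bool, what is visible of it) and "extent" ([left, top, width, height] in pixels, round what is visible of it).
The state is a dict: "t": time; "joint_pos": joint angles; "qd": joint speeds; "joint_torque": joint torques, N m; "eef_pos": TCP position; "ee_rot": TCP orientation; "contact_force": force on the tool from outside, world axes, zero at the start; "moment": the same for the moment, N m; "finger_gap": finger opening in m.
Only numpy, scipy, OpenCV 4.12 (cv2) and the standard library are available. Lean on these libraries where they do the work, as an engineer would, in place of code of your own. Each camera call takes 0.05 s, during which the arm holds its last target.

## Working session

There is one attempt and no reset: what is moved stays moved. The work goes in short steps, Python scripts to look and compute and a shell command to move; the robot and the scene stay as the last step left them, time stands still between calls to the robot, and variables do not carry over. Pictures are saved under pics/ and viewed, and the job is handed in when it is done.

```bash
ls; mkdir -p pics; python3 - <<'E'
from station import status, capture, ctrl, outline_of
import cv2, numpy as np
s=status.read_state()
for k in s: print(k, np.round(s[k],3).tolist())
print(ctrl.grip_point_offset)
for n in ["scene","top","wrist"]:
    c=capture(n); cv2.imwrite(f"pics/a_{n}.png",c["frame"][:,:,::-1])
    np.set_printoptions(precision=4,suppress=True)
    print(n,c["mtx"].tolist(),c["D"]); print(c.get("extrinsics",c.get("mount")))
    for l in ["rail","rest","spatula","hook"]:
        print(l,[(round(o["score"],2),o["extent"]) for o in outline_of(c,l)])
print(status.read_state()["t"])
E
```

```text
pics
t 0.0
joint_pos [1.54, 0.386, 0.007, -0.0, -1.194, -0.259]
qd [-0.0, 0.001, 0.001, -0.001, 0.001, -0.0]
joint_torque [-0.001, -39.229, 18.84, 4.186, -0.005, 0.0]
eef_pos [0.178, 0.598, 0.23]
ee_rot [[0.958, -0.286, -0.001], [-0.286, -0.958, -0.002], [0.0, 0.002, -1.0]]
contact_force [-0.108, 0.052, -0.666]
moment [0.006, 0.012, -0.04]
finger_gap 0.086
0.0187
scene [[492.2392137453658, 0.0, 254.46463463874431], [0.0, 492.2392137453658, 188.92209218055908], [0.0, 0.0, 1.0]] [-0.1794  0.      0.      0.      0.    ]
[[ 0.5239 -0.3527  0.7753 -0.5801]
 [-0.8518 -0.214   0.4782 -0.6934]
 [-0.0028 -0.9109 -0.4125  0.763 ]
 [ 0.      0.      0.      1.    ]]
rail [(0.7, [180.3, 143.3, 63.3, 96.5])]
rest [(0.16, [183.8, 143.6, 57.3, 94.3])]
spatula [(0.6, [285.3, 223.3, 31.6, 20.4])]
hook [(0.52, [195.9, 133.0, 12.2, 44.0])]
top [[400.4980687586255, 0.0, 254.52777130229546], [0.0, 400.4980687586255, 192.52405097477606], [0.0, 0.0, 1.0]] [-0.1378  0.      0.      0.      0.    ]
[[ 0.0164 -0.9978  0.0647  0.4136]
 [-0.9999 -0.0165 -0.0017 -0.0111]
 [ 0.0027 -0.0647 -0.9979  1.5119]
 [ 0.      0.      0.      1.    ]]
rail [(0.67, [167.2, 161.6, 69.2, 36.3])]
rest [(0.72, [290.3, 187.8, 24.1, 25.0])]
spatula [(0.61, [295.5, 173.6, 16.1, 35.4]), (0.39, [290.7, 186.2, 24.7, 25.0])]
hook [(0.66, [179.8, 164.4, 13.9, 10.9])]
wrist [[290.245048980019, 0.0, 252.5381309631694], [0.0, 290.245048980019, 189.73437944571168], [0.0, 0.0, 1.0]] [0.0112 0.     0.     0.     0.    ]
[[ 0.0002 -0.9533 -0.3019  0.078 ]
 [ 1.      0.0002 -0.     -0.0012]
 [ 0.0001 -0.3019  0.9533 -0.142 ]
 [ 0.      0.      0.      1.    ]]
rail []
rest []
spatula []
hook []
0.75
```

```bash
python3 - <<'E'
import cv2,numpy as np
a=cv2.imread("pics/a_scene.png");b=cv2.imread("pics/a_top.png")
cv2.imwrite("pics/a_s.png",cv2.resize(a[120:260,160:340],None,fx=4.4,fy=4.2,interpolation=cv2.INTER_CUBIC))
cv2.imwrite("pics/a_t.png",cv2.resize(b[130:250,150:330],None,fx=4.4,fy=4.4,interpolation=cv2.INTER_CUBIC))
E
```

```text
(no output)
```

View pics/a_scene.png

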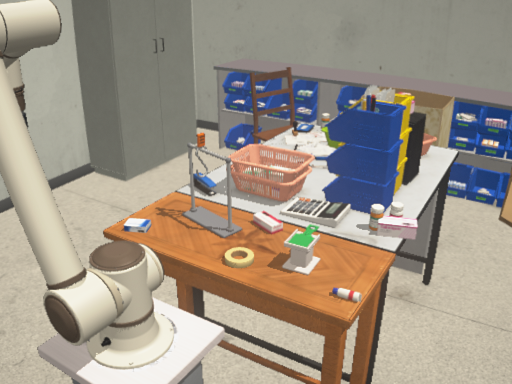

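View pics/a_top.png

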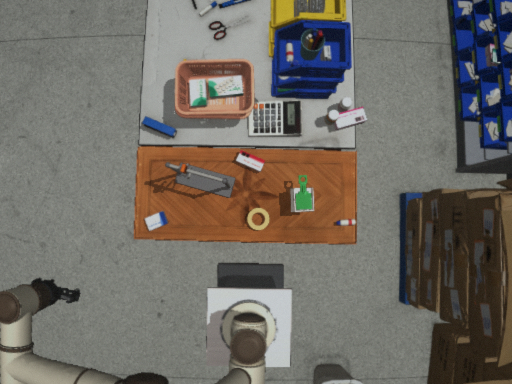

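```bash
sleep 0
```

```text
(no output)
```

View pics/a_s.png

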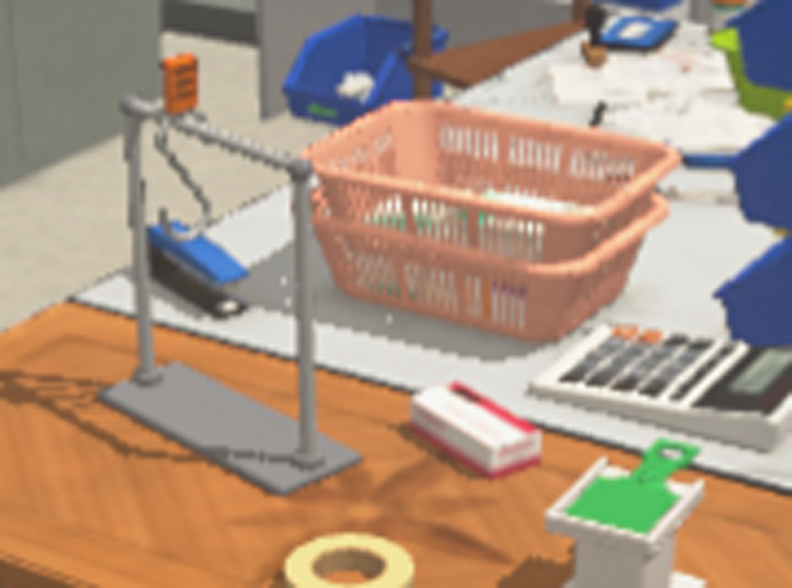

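View pics/a_t.png

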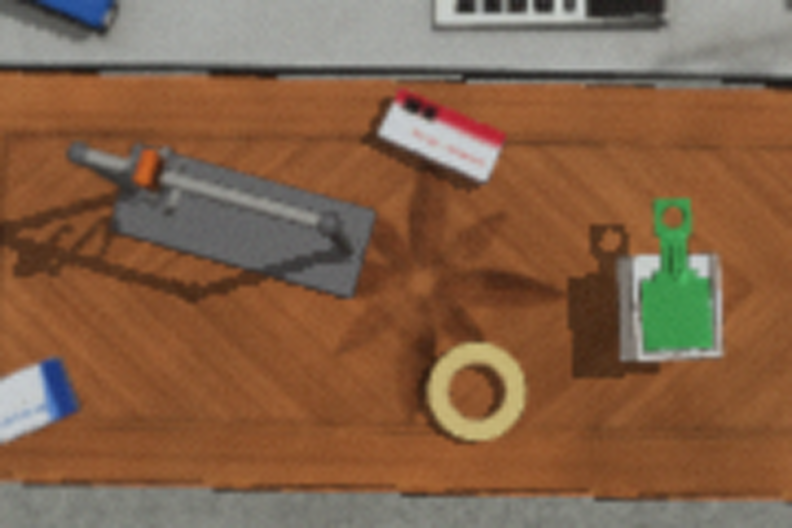

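```bash
cat > h.py <<'E'
import numpy as np, cv2
from station import status, capture, ctrl, outline_of
np.set_printoptions(precision=4,suppress=True)
def ext(c,s=None):
    if "extrinsics" in c: return np.array(c["extrinsics"])
    T=np.eye(4);T[:3,:3]=s["ee_rot"];T[:3,3]=s["eef_pos"]; return T@np.array(c["mount"])
def ray(K,D,E,uv):
    p=cv2.undistortPoints(np.array([[uv]],float),np.array(K),np.array(D))[0,0]
    d=E[:3,:3]@np.r_[p,1]; return E[:3,3],d
def at_z(K,D,E,uv,z):
    o,d=ray(K,D,E,uv); return o+d*(z-o[2])/d[2]
def proj(K,D,E,P):
    R=E[:3,:3].T; t=-R@E[:3,3]
    return cv2.projectPoints(np.atleast_2d(np.array(P,float)),cv2.Rodrigues(R)[0],t,np.array(K),np.array(D))[0][:,0]
def shot(n,name):
    s=status.read_state(); c=capture(n); cv2.imwrite(f"pics/{name}.png",c["frame"][:,:,::-1]); return c,ext(c,s),s
E
python3 - <<'E'
from h import *
s=status.read_state()
c=capture("top");E=ext(c);K,D=c["mtx"],c["D"]
c2=capture("scene");E2=ext(c2)
pts={"ballL":((167.5,164.8),.25),"ballR":((225,180.5),.25),"tab":((183.6,168.2),.285),"hole":((303,179.3),.084)}
for k,(uv,z) in pts.items():
    P=at_z(K,D,E,uv,z); print(k,P,proj(c2["mtx"],c2["D"],E2,P)[0])
for l in ["spatula","hook","spatula_hole","hook_grip"]:
  for n,cc in (("top",c),("scene",c2)):
    for o in outline_of(cc,l)[:2]:
      ys,xs=np.nonzero(o["region"]); print(l,n,round(o["score"],2),xs.mean(),ys.mean(),len(xs))
E
```

```text
ballL [0.5795 0.2661 0.25  ] [189.4462 143.0438]
ballR [0.532  0.0808 0.25  ] [228.7864 158.0799]
tab [0.5649 0.2076 0.285 ] [200.7147 136.7888]
hole [ 0.5566 -0.1867  0.084 ] [312.4065 227.0765]
spatula top 0.88 302.71979434447303 194.08997429305913 389
spatula scene 0.57 304.33053221288515 236.15406162464987 357
hook scene 0.59 199.91390728476821 143.17218543046357 151
spatula_hole top 0.84 303.01142857142855 195.64285714285714 350
spatula_hole scene 0.73 304.0357142857143 236.5292207792208 308
hook_grip top 0.61 184.9120879120879 170.02197802197801 91
hook_grip scene 0.5 200.05223880597015 142.22388059701493 134
```

```bash
python3 -m inch '[{"dp":[0.3,-0.3,0.4],"rot":[0,0,0],"grip":1},{"dp":[0.6,-0.6,0.8],"rot":[0,0,0],"grip":1},{"dp":[0.9,-0.9,1],"rot":[0,0,0],"grip":1},{"dp":[1,-1,1],"rot":[0,0,0],"grip":1},{"dp":[1,-1,1],"rot":[0,0,0],"grip":1},{"dp":[1,-1,1],"rot":[0,0,0],"grip":1}]'
python3 -m inch '[{"dp":[0.3,-0.3,0.1],"rot":[0,0,0],"grip":1},{"dp":[0.6,-0.6,0.2],"rot":[0,0,0],"grip":1},{"dp":[0.9,-0.9,0.25],"rot":[0,0,0],"grip":1},{"dp":[1,-1,0.25],"rot":[0,0,0],"grip":1},{"dp":[1,-1,0.25],"rot":[0,0,0],"grip":1}]'
python3 -m inch '[{"dp":[0.3,-0.3,0],"rot":[0,0,0],"grip":1},{"dp":[0.6,-0.6,0],"rot":[0,0,0],"grip":1},{"dp":[0.9,-0.9,0],"rot":[0,0,0],"grip":1},{"dp":[1,-1,0],"rot":[0,0,0],"grip":1},{"dp":[1,-1,0],"rot":[0,0,0],"grip":1}]'
python3 -m inch '[{"dp":[0.1,-0.25,0],"rot":[0,0,0],"grip":1},{"dp":[0.1,-0.25,0],"rot":[0,0,0],"grip":1},{"dp":[0.1,-0.25,0],"rot":[0,0,0],"grip":1}]'
python3 - <<'E'
from h import *
c,E,s=shot("wrist","b_w")
print(s["t"],s["eef_pos"],s["ee_rot"])
K,D=c["mtx"],c["D"]
for n,P in {"tabTop":(.565,.2076,.298),"bL":(.5795,.2661,.25),"bR":(.532,.081,.25)}.items(): print(n,proj(K,D,E,P))
for o in outline_of(c,"hook"): print(o["score"],o["extent"])
E
```

```text
t: 1.85
eef_pos: [0.2996, 0.4781, 0.3527]
ee_rot: [[0.958, -0.288, 0.001], [-0.288, -0.958, 0.003], [-0.0, -0.003, -1.0]]
contact_force: [0.3, 0.6, -0.4]
finger_gap: 0.0857
t: 2.35
eef_pos: [0.4195, 0.3581, 0.38]
ee_rot: [[0.958, -0.288, -0.001], [-0.288, -0.958, -0.002], [-0.001, 0.002, -1.0]]
contact_force: [-0.3, 1.0, -0.4]
finger_gap: 0.0852
t: 2.85
eef_pos: [0.5394, 0.2389, 0.379]
ee_rot: [[0.958, -0.288, -0.003], [-0.288, -0.958, -0.002], [-0.002, 0.003, -1.0]]
contact_force: [-0.9, 0.1, -0.6]
finger_gap: 0.0856
t: 3.15
eef_pos: [0.5498, 0.2104, 0.3805]
ee_rot: [[0.959, -0.285, -0.001], [-0.285, -0.959, -0.0], [-0.001, 0.0, -1.0]]
contact_force: [-0.3, 0.7, -0.0]
finger_gap: 0.0853
3.15 [0.5498 0.2104 0.3805] [[ 0.9587 -0.2845 -0.0012]
 [-0.2845 -0.9587 -0.0001]
 [-0.0012  0.0005 -1.    ]]
tabTop [[251.9509 179.5747]]
bL [[189.4694 168.8649]]
bR [[389.1762 161.5519]]
0.6 [243.0, 129.7, 18.7, 65.5]
```

View pics/b_w.png

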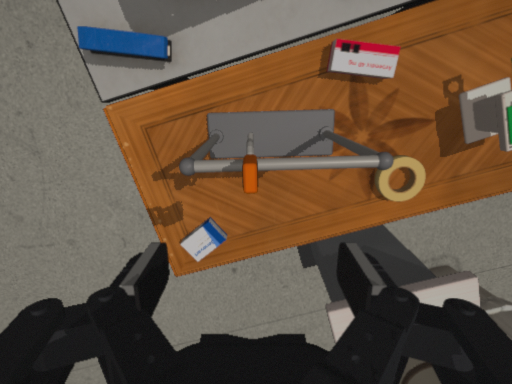

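```bash
python3 - <<'E'
from h import *
a=cv2.imread("pics/b_w.png")
cv2.imwrite("pics/b_z.png",cv2.resize(a[125:205,170:290],None,fx=6,fy=6,interpolation=cv2.INTER_CUBIC))
cv2.imwrite("pics/b_z2.png",cv2.resize(a[135:190,365:405],None,fx=8,fy=8,interpolation=cv2.INTER_CUBIC))
h=cv2.cvtColor(a,cv2.COLOR_BGR2HSV)
m=((h[...,0]>5)&(h[...,0]<14)&(h[...,1]>215)&(h[...,2]>120)).astype(np.uint8); m[:140]=0;m[200:]=0;m[:,:235]=0;m[:,265:]=0
cn=max(cv2.findContours(m,0,1)[0],key=cv2.contourArea); print(cv2.minAreaRect(cn),cv2.boundingRect(cn))
E
```

```text
((249.7296142578125, 177.51124572753906), (29.391164779663086, 13.57155704498291), 87.61405944824219) (243, 163, 15, 30)
```

View pics/b_z.png

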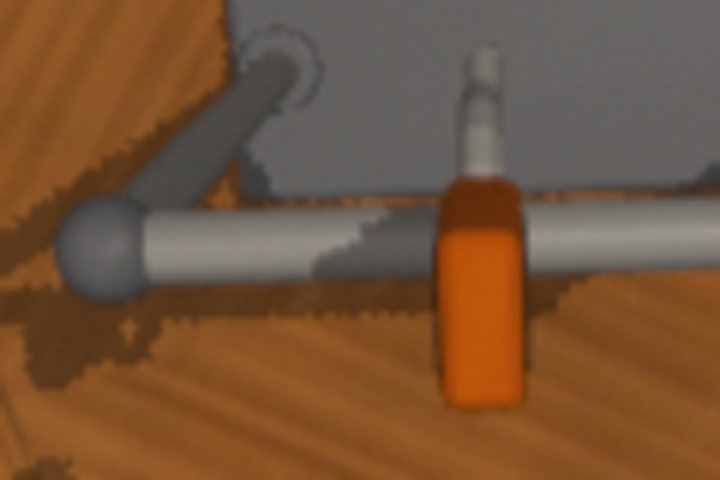

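View pics/b_z2.png

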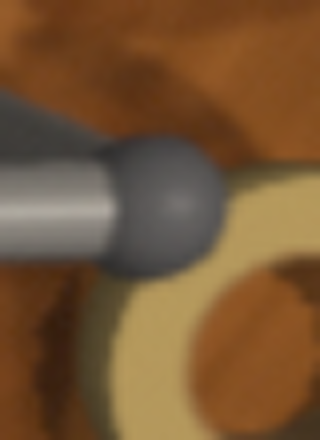

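```bash
python3 - <<'E'
from h import *
s=status.read_state()
c=capture("wrist");E=ext(c,s);K,D=c["mtx"],c["D"]
f=lambda u,v,z:at_z(K,D,E,(u,v),z)
L=f(187.2,166.7,.248);R=f(386,160.9,.248);print(L,R,np.linalg.norm(L-R)); d=(L-R)/np.linalg.norm(L-R); print("rail c",(L+R)/2,"yaw",np.degrees(np.arctan2(-d[0],d[1])))
g=lambda x,y:f(170+x/6,125+y/6,.298)
q=[g(438,230),g(525,230),g(522,408),g(445,408)]
print(np.array(q)); C=np.mean(q,0);print("tab",C,[np.linalg.norm(q[i]-q[(i+1)%4]) for i in range(4)])
a=(q[0]+q[1]-q[2]-q[3]);print("hook yaw",np.degrees(np.arctan2(a[1],a[0])), "along", (C-(L+R)/2)@d, "perp",(C-(L+R)/2)@np.array([d[1],-d[0],0]))
R_=s["ee_rot"];print("tool yaw",np.degrees(np.arctan2(R_[1][0],R_[0][0])))
E
```

```text
[0.5818 0.2684 0.248 ] [0.5329 0.0831 0.248 ] 0.19159469142303862
rail c [0.5573 0.1757 0.248 ] yaw -14.781039520716826
[[0.5797 0.2108 0.298 ]
 [0.5765 0.1999 0.298 ]
 [0.5529 0.2071 0.298 ]
 [0.5559 0.2172 0.298 ]]
tab [0.5662 0.2087 0.298 ] [np.float64(0.011452650874891262), np.float64(0.02467411248167923), np.float64(0.010467239396227417), np.float64(0.024682317682473524)]
hook yaw -15.978928546508575 along 0.03419512087576959 perp 0.0001876761773128575
tool yaw -16.483203577302856
```

```bash
python3 -m inch '[{"dp":[0,-0.4,0],"rot":[0,0,0.2],"grip":1},{"dp":[0,-0.8,0],"rot":[0,0,0.4],"grip":1},{"dp":[0,-1,0],"rot":[0,0,0.55],"grip":1},{"dp":[0,-1,0],"rot":[0,0,0.55],"grip":1}]'
python3 -m inch '[{"dp":[0,-0.4,0],"rot":[0,0,0],"grip":1},{"dp":[0,-0.8,0],"rot":[0,0,0],"grip":1},{"dp":[0,-1,0],"rot":[0,0,0],"grip":1},{"dp":[0,-1,0],"rot":[0,0,0],"grip":1}]'
python3 -m inch '[{"dp":[0,-0.4,-0.3],"rot":[0,0,0],"grip":1},{"dp":[0,-0.8,-0.6],"rot":[0,0,0],"grip":1},{"dp":[0,-1,-0.9],"rot":[0,0,0],"grip":1},{"dp":[0,-1,-1],"rot":[0,0,0],"grip":1}]'
python3 -m inch '[{"dp":[0,-0.3,-0.4],"rot":[0,0,0],"grip":1},{"dp":[0,-0.3,-0.4],"rot":[0,0,0],"grip":1},{"dp":[0,-0.3,-0.4],"rot":[0,0,0],"grip":1}]'
python3 - <<'E'
from h import *
c,E,s=shot("wrist","c_w")
print(s["t"],s["eef_pos"],s["ee_rot"])
K,D=c["mtx"],c["D"]
print(proj(K,D,E,[(.557,-.187,.084)]))
for l in("spatula","rest"):
 for o in outline_of(c,l): print(o["score"],o["extent"])
E
```

```text
t: 3.7
eef_pos: [0.5501, 0.0873, 0.382]
ee_rot: [[1.0, -0.003, 0.001], [-0.003, -1.0, 0.0], [0.001, -0.0, -1.0]]
contact_force: [-0.2, 0.2, 0.2]
finger_gap: 0.0853
t: 4.1
eef_pos: [0.5506, -0.0321, 0.3813]
ee_rot: [[1.0, -0.005, 0.0], [-0.005, -1.0, -0.0], [0.0, 0.0, -1.0]]
contact_force: [1.0, 0.2, -0.4]
finger_gap: 0.0855
t: 4.5
eef_pos: [0.5496, -0.1513, 0.2578]
ee_rot: [[1.0, -0.004, -0.005], [-0.004, -1.0, 0.001], [-0.005, -0.001, -1.0]]
contact_force: [0.5, 1.3, 0.3]
finger_gap: 0.0853
t: 4.8
eef_pos: [0.5503, -0.1863, 0.2115]
ee_rot: [[1.0, -0.002, -0.004], [-0.002, -1.0, 0.0], [-0.004, -0.0, -1.0]]
contact_force: [0.3, -0.1, 0.2]
finger_gap: 0.0852
4.8 [ 0.5503 -0.1863  0.2115] [[ 1.     -0.0022 -0.004 ]
 [-0.0022 -1.      0.0004]
 [-0.004  -0.0004 -1.    ]]
[[254.27   175.6178]]
0.63 [0.0, 140.5, 50.8, 68.1]
0.59 [228.6, 155.7, 55.1, 117.5]
0.87 [221.3, 174.6, 71.0, 110.7]
```

View pics/c_w.png

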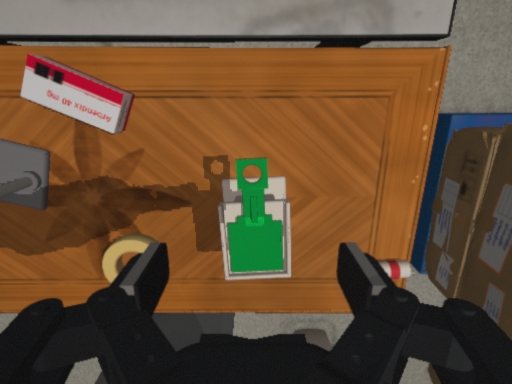

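```bash
python3 - <<'E'
from h import *
a=cv2.imread("pics/c_w.png")
cv2.imwrite("pics/c_z.png",cv2.resize(a[150:285,205:305],None,fx=4.4,fy=4.4,interpolation=cv2.INTER_CUBIC))
s=status.read_state();c=capture("wrist");E=ext(c,s);K,D=c["mtx"],c["D"]
h=cv2.cvtColor(a,cv2.COLOR_BGR2HSV)
m=((h[...,0]>45)&(h[...,0]<80)&(h[...,1]>120)).astype(np.uint8)*255
cs,hi=cv2.findContours(m,cv2.RETR_CCOMP,cv2.CHAIN_APPROX_NONE)
for k,q in enumerate(cs):
    A=cv2.contourArea(q)
    if A>60:
        M=cv2.moments(q);u=M["m10"]/M["m00"],M["m01"]/M["m00"]
        print(k,A,hi[0][k],cv2.boundingRect(q),u,at_z(K,D,E,u,.084))
ys,xs=np.nonzero(m); 
P=np.array([at_z(K,D,E,(x,y),.084) for x,y in zip(xs,ys)])
for lo in np.arange(P[:,0].min(),P[:,0].max(),.008):
    w=(P[:,0]>=lo)&(P[:,0]<lo+.008); print(round(lo,3),P[w,1].min(),P[w,1].max(),(P[w,1].min()+P[w,1].max())/2)
E
```

```text
0 4112.0 [-1 -1  1 -1] (228, 158, 55, 114) (254.26698281452656, 222.9585359922179) [ 0.5087 -0.1869  0.084 ]
1 306.0 [-1 -1 -1  0] (242, 164, 21, 20) (251.7478213507625, 173.43300653594773) [ 0.5609 -0.1843  0.084 ]
0.452 -0.21682905133837288 -0.16191469916403142 -0.18937187525120214
0.46 -0.2166828265405252 -0.1619941956062987 -0.18933851107341196
0.468 -0.21642979735487106 -0.16119575526107202 -0.18881277630797155
0.476 -0.21515943897003076 -0.16127678221045308 -0.1882181105902419
0.484 -0.21492133338908057 -0.16041597798521182 -0.1876686556871462
0.492 -0.21468655353218596 -0.159710879210035 -0.18719871637111046
0.5 -0.21445503081934789 -0.15976722830180456 -0.18711112956057624
0.508 -0.21422669860291438 -0.1609863339868115 -0.18760651629486294
0.516 -0.20384258911755943 -0.17234575657861115 -0.18809417284808527
0.524 -0.19562077520039817 -0.1754775996508603 -0.18554918742562923
0.532 -0.19553992874792078 -0.17459578374200116 -0.18506785624496097
0.54 -0.1993193341527354 -0.17075451202594072 -0.18503692308933806
0.548 -0.19928859173584973 -0.16991523554933785 -0.1846019136425938
0.556 -0.19918190815611242 -0.16905849612960677 -0.1841202021428596
0.564 -0.1980949474745887 -0.1690922691397559 -0.1835936083071723
0.572 -0.19797099763514722 -0.1692426944094049 -0.18360684602227606
```

View pics/c_z.png

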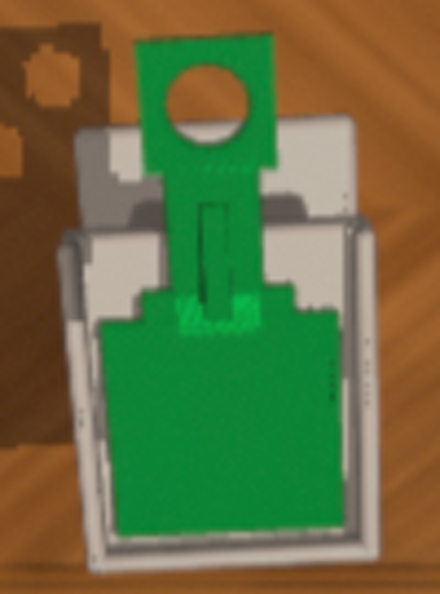

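```bash
python3 -m inch '[{"dp":[0.05,0.2,0.4],"rot":[0,0,-0.2],"grip":1},{"dp":[0.13,0.5,0.8],"rot":[0,0,-0.4],"grip":1},{"dp":[0.13,0.8,1],"rot":[0,0,-0.53],"grip":1},{"dp":[0.13,1,1],"rot":[0,0,-0.53],"grip":1},{"dp":[0.13,1,1],"rot":[0,0,-0.53],"grip":1}]'
python3 -m inch '[{"dp":[0,0.4,0],"rot":[0,0,0],"grip":1},{"dp":[0,0.8,0],"rot":[0,0,0],"grip":1},{"dp":[0,1,0],"rot":[0,0,0],"grip":1},{"dp":[0,1,0],"rot":[0,0,0],"grip":1}]'
python3 -m inch '[{"dp":[0,0.4,0],"rot":[0,0,0],"grip":1},{"dp":[0,0.8,0],"rot":[0,0,0],"grip":1},{"dp":[0,1,0],"rot":[0,0,0],"grip":1},{"dp":[0,1,0],"rot":[0,0,0],"grip":1}]'
python3 -m inch '[{"dp":[0,0.3,0],"rot":[0,0,0],"grip":1},{"dp":[0,0.3,0],"rot":[0,0,0],"grip":1},{"dp":[0,0.3,0],"rot":[0,0,0],"grip":1}]'
python3 - <<'E'
from h import *
c,E,s=shot("wrist","d_w")
R_=s["ee_rot"];print(s["t"],s["eef_pos"],"tool yaw",np.degrees(np.arctan2(R_[1][0],R_[0][0])))
print(proj(c["mtx"],c["D"],E,[(.5662,.2087,.298)]))
a=c["frame"][:,:,::-1];cv2.imwrite("pics/d_z.png",cv2.resize(a[125:245,190:310],None,fx=5,fy=5,interpolation=cv2.INTER_CUBIC))
E
```

```text
t: 5.5
eef_pos: [0.5671, -0.0633, 0.3371]
ee_rot: [[0.963, -0.271, 0.007], [-0.271, -0.963, 0.002], [0.007, -0.003, -1.0]]
contact_force: [0.3, 0.1, -0.0]
finger_gap: 0.0855
t: 5.9
eef_pos: [0.566, 0.0557, 0.3338]
ee_rot: [[0.962, -0.271, 0.001], [-0.271, -0.962, 0.001], [0.001, -0.001, -1.0]]
contact_force: [-0.2, -1.0, -0.8]
finger_gap: 0.0854
t: 6.3
eef_pos: [0.5661, 0.1748, 0.3331]
ee_rot: [[0.962, -0.273, -0.0], [-0.273, -0.962, 0.0], [-0.0, -0.0, -1.0]]
contact_force: [-0.5, -1.2, 1.0]
finger_gap: 0.0855
t: 6.6
eef_pos: [0.5662, 0.208, 0.3334]
ee_rot: [[0.961, -0.276, -0.0], [-0.276, -0.961, -0.0], [0.0, 0.0, -1.0]]
contact_force: [0.6, -0.0, -0.4]
finger_gap: 0.0856
6.6 [0.5662 0.208  0.3334] tool yaw -16.010895748045915
[[253.295  221.3473]]
```

View pics/d_z.png

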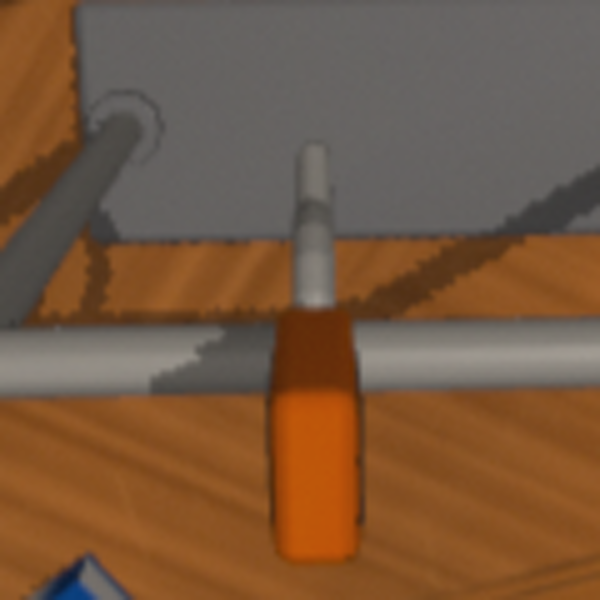

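```bash
python3 -m inch '[{"dp":[0,0,-0.2],"rot":[0,0,0],"grip":1},{"dp":[0,0,-0.4],"rot":[0,0,0],"grip":1},{"dp":[0,0,-0.5],"rot":[0,0,0],"grip":1},{"dp":[0,0,-0.57],"rot":[0,0,0],"grip":1},{"dp":[0,0,-0.57],"rot":[0,0,0],"grip":1},{"dp":[0,0,-0.57],"rot":[0,0,0],"grip":1}]'
python3 -m inch '[{"dp":[0,0,0],"rot":[0,0,0],"grip":0.5},{"dp":[0,0,0],"rot":[0,0,0],"grip":0.25},{"dp":[0,0,0],"rot":[0,0,0],"grip":0},{"dp":[0,0,0],"rot":[0,0,0],"grip":0},{"dp":[0,0,0],"rot":[0,0,0],"grip":0},{"dp":[0,0,0],"rot":[0,0,0],"grip":0},{"dp":[0,0,0],"rot":[0,0,0],"grip":0},{"dp":[0,0,0],"rot":[0,0,0],"grip":0},{"dp":[0,0,0],"rot":[0,0,0],"grip":0},{"dp":[0,0,0],"rot":[0,0,0],"grip":0}]'
python3 - <<'E'
from h import *
c,E,s=shot("wrist","e_w")
print(s["t"],s["eef_pos"],s["finger_gap"],s["contact_force"],s["moment"])
c,E,s=shot("scene","e_s")
a=c["frame"][:,:,::-1];cv2.imwrite("pics/e_z.png",cv2.resize(a[90:240,150:270],None,fx=5,fy=4,interpolation=cv2.INTER_CUBIC))
E
```

```text
t: 7.25
eef_pos: [0.5668, 0.2088, 0.266]
ee_rot: [[0.961, -0.276, 0.002], [-0.276, -0.961, 0.0], [0.002, -0.001, -1.0]]
contact_force: [-0.1, 0.2, 0.5]
finger_gap: 0.0853
t: 8.25
eef_pos: [0.5662, 0.2089, 0.2651]
ee_rot: [[0.961, -0.276, 0.0], [-0.276, -0.961, -0.0], [0.0, -0.0, -1.0]]
contact_force: [-0.0, -0.1, 2.4]
finger_gap: 0.011
8.25 [0.5662 0.2089 0.2651] 0.010990218865578648 [-0.001  -0.0706  2.4173] [-0.0964  0.1805 -0.0279]
```

View pics/e_w.png

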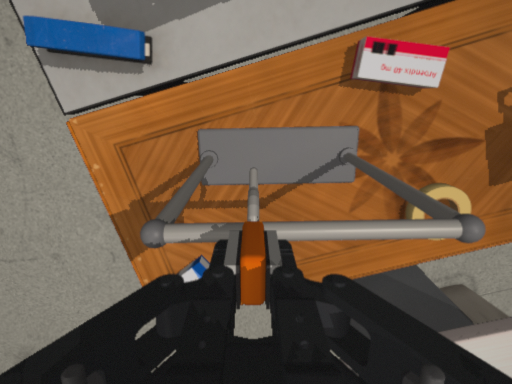

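View pics/e_z.png

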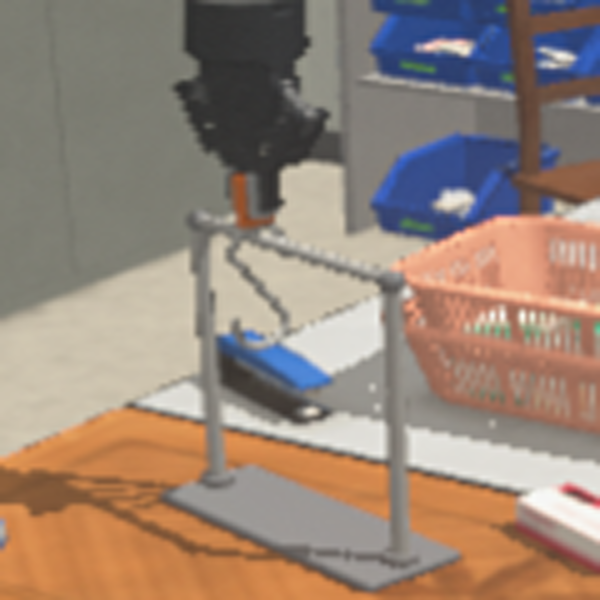

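```bash
python3 -m inch '[{"dp":[0,0,0.08],"rot":[0,0,0],"grip":0},{"dp":[-0.03,0.01,0.15],"rot":[0,0,0],"grip":0},{"dp":[-0.03,0.01,0.15],"rot":[0,0,0],"grip":0},{"dp":[-0.11,0.03,0.275],"rot":[0,0,0],"grip":0},{"dp":[-0.11,0.03,0.275],"rot":[0,0,0],"grip":0},{"dp":[-0.19,0.055,0.4],"rot":[0,0,0],"grip":0},{"dp":[-0.19,0.055,0.4],"rot":[0,0,0],"grip":0},{"dp":[-0.48,0.14,0.42],"rot":[0,0,0],"grip":0},{"dp":[-0.88,0.25,0.42],"rot":[0,0,0],"grip":0},{"dp":[-0.88,0.25,0.42],"rot":[0,0,0],"grip":0}]'
python3 - <<'E'
from h import *
c,E,s=shot("scene","f_s")
a=c["frame"][:,:,::-1];cv2.imwrite("pics/f_z.png",cv2.resize(a[60:240,100:270],None,fx=4,fy=3.3,interpolation=cv2.INTER_CUBIC))
E
```

```text
t: 9.35
eef_pos: [0.4565, 0.2392, 0.3159]
ee_rot: [[0.962, -0.272, -0.001], [-0.272, -0.962, 0.001], [-0.001, -0.0, -1.0]]
contact_force: [0.4, 0.0, -1.4]
finger_gap: 0.0114
```

View pics/f_z.png

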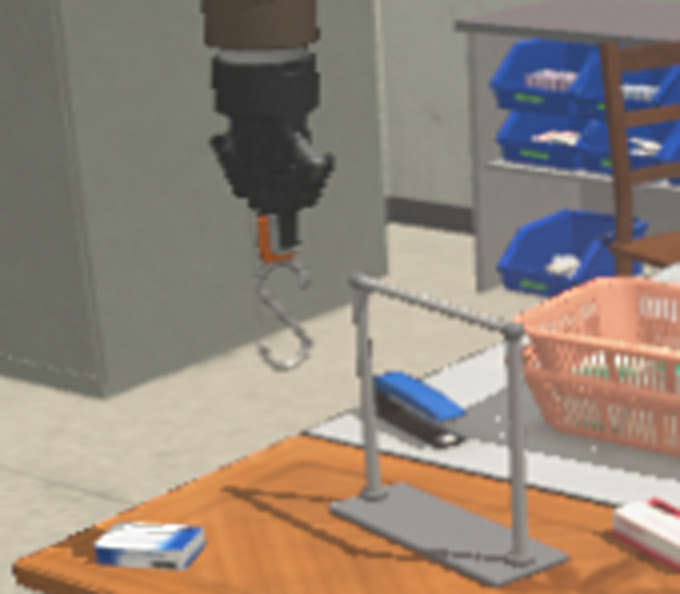

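```bash
python3 -m inch '[{"dp":[0,-0.3,0],"rot":[0,0,0],"grip":0},{"dp":[0,-0.6,0],"rot":[0,0,0],"grip":0},{"dp":[0,-0.9,0],"rot":[0,0,0.0],"grip":0},{"dp":[0,-1,0],"rot":[0,0,0.0],"grip":0}]'
python3 -m inch '[{"dp":[0,-0.4,0],"rot":[0,0,0.2],"grip":0},{"dp":[0,-0.8,0],"rot":[0,0,0.4],"grip":0},{"dp":[0,-1,0],"rot":[0,0,0.62],"grip":0},{"dp":[0,-1,0],"rot":[0,0,0.62],"grip":0}]'
python3 -m inch '[{"dp":[0,-0.4,0],"rot":[0,0,0],"grip":0},{"dp":[0,-0.8,0],"rot":[0,0,0],"grip":0},{"dp":[0.3,-1,0],"rot":[0,0,0],"grip":0},{"dp":[0.7,-1,0],"rot":[0,0,0],"grip":0},{"dp":[1,-1,0],"rot":[0,0,0],"grip":0},{"dp":[1,-1,0],"rot":[0,0,0],"grip":0}]'
python3 -m inch '[{"dp":[0.3,-0.3,0],"rot":[0,0,0],"grip":0},{"dp":[0.54,-0.5,0],"rot":[0,0,0],"grip":0},{"dp":[0.54,-0.5,-0.3],"rot":[0,0,0],"grip":0},{"dp":[0.54,-0.5,-0.6],"rot":[0,0,0],"grip":0},{"dp":[0.54,-0.5,-0.9],"rot":[0,0,0],"grip":0},{"dp":[0.54,-0.5,-0.9],"rot":[0,0,0],"grip":0},{"dp":[0.54,-0.5,-0.9],"rot":[0,0,0],"grip":0}]'
python3 - <<'E'
from h import *
c,E,s=shot("wrist","g_w")
R_=s["ee_rot"];print(s["t"],s["eef_pos"],"tool yaw",np.degrees(np.arctan2(R_[1][0],R_[0][0])))
c,E,s=shot("scene","g_s")
a=c["frame"][:,:,::-1];cv2.imwrite("pics/g_z.png",cv2.resize(a[130:280,250:370],None,fx=5,fy=4,interpolation=cv2.INTER_CUBIC))
E
```

```text
t: 9.8
eef_pos: [0.4608, 0.1165, 0.3157]
ee_rot: [[0.96, -0.278, 0.001], [-0.278, -0.96, -0.0], [0.001, -0.0, -1.0]]
contact_force: [-0.0, -0.4, -1.4]
finger_gap: 0.0112
t: 10.2
eef_pos: [0.4609, -0.0034, 0.3155]
ee_rot: [[0.999, 0.042, 0.0], [0.042, -0.999, -0.0], [0.0, 0.0, -1.0]]
contact_force: [-0.1, 0.7, -1.2]
finger_gap: 0.0111
t: 10.8
eef_pos: [0.5848, -0.1206, 0.3123]
ee_rot: [[0.999, 0.044, -0.002], [0.044, -0.999, -0.0], [-0.002, -0.0, -1.0]]
contact_force: [-1.7, 0.8, -3.0]
finger_gap: 0.011
t: 11.5
eef_pos: [0.6459, -0.1809, 0.2078]
ee_rot: [[0.999, 0.046, -0.0], [0.046, -0.999, -0.001], [-0.0, 0.001, -1.0]]
contact_force: [-0.1, -0.5, 0.5]
finger_gap: 0.0112
11.5 [ 0.6459 -0.1809  0.2078] tool yaw 2.6278042014397367
```

View pics/g_w.png

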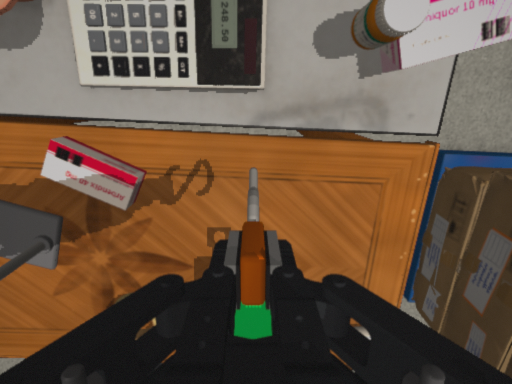

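View pics/g_z.png

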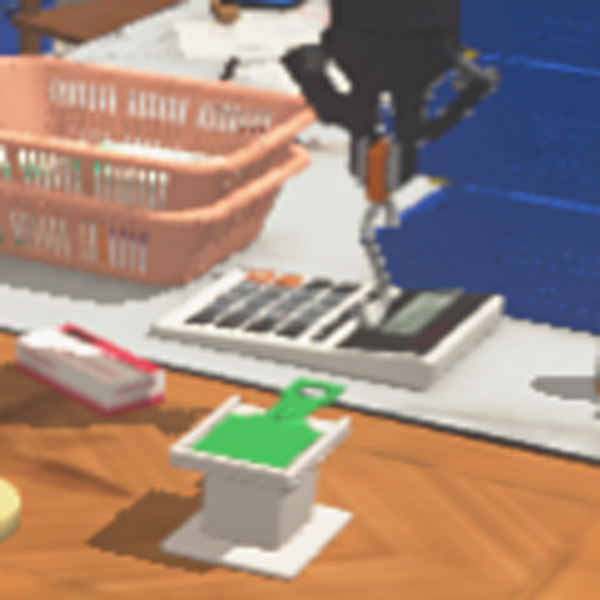

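```bash
python3 -m inch '[{"dp":[0,0,-0.2],"rot":[0,0,0],"grip":0},{"dp":[0,0,-0.45],"rot":[0,0,0],"grip":0},{"dp":[0,0,-0.45],"rot":[0,0,0],"grip":0},{"dp":[0,0,-0.45],"rot":[0,0,0],"grip":0},{"dp":[-0.15,-0.005,-0.45],"rot":[0,0,0],"grip":0},{"dp":[-0.3,-0.01,-0.45],"rot":[0,0,0],"grip":0},{"dp":[-0.45,-0.015,-0.45],"rot":[0,0,0],"grip":0},{"dp":[-0.54,-0.02,-0.45],"rot":[0,0,0],"grip":0},{"dp":[-0.54,-0.02,-0.45],"rot":[0,0,0],"grip":0},{"dp":[-0.54,-0.02,-0.45],"rot":[0,0,0],"grip":0}]'
python3 - <<'E'
from h import *
c,E,s=shot("wrist","i_w")
R_=s["ee_rot"];print(s["t"],s["eef_pos"],"tool yaw",np.degrees(np.arctan2(R_[1][0],R_[0][0])))
a=c["frame"][:,:,::-1];cv2.imwrite("pics/i_wz.png",cv2.resize(a[150:384,190:320],None,fx=4,fy=2.5,interpolation=cv2.INTER_CUBIC))
c,E,s=shot("scene","i_s")
a=c["frame"][:,:,::-1];cv2.imwrite("pics/i_z.png",cv2.resize(a[190:280,270:350],None,fx=8,fy=6.6,interpolation=cv2.INTER_CUBIC))
def P(u,z): 
    x=np.array([.0,0,0]); return x
yaw=np.radians(2.63);o=np.r_[s["eef_pos"][:2],s["eef_pos"][2]-.0606]
hx=np.array([np.cos(yaw),np.sin(yaw),0])
for n,(u,z) in {"tip":(-.02,-.0205),"bend":(0,-.05),"right":(.02,-.03)}.items():
    p=o+hx*u+np.array([0,0,z]); print(n,p,proj(c["mtx"],c["D"],E,p))
print("hole",proj(c["mtx"],c["D"],E,(.561,-.1843,.082)))
E
```

```text
t: 12.6
eef_pos: [0.5819, -0.1837, 0.1549]
ee_rot: [[0.999, 0.046, 0.003], [0.046, -0.999, -0.001], [0.003, 0.001, -1.0]]
contact_force: [1.3, -0.4, -0.7]
finger_gap: 0.011
12.6 [ 0.5819 -0.1837  0.1549] tool yaw 2.6138693948819296
tip [ 0.5619 -0.1845  0.0733] [[312.326  229.3933]]
bend [ 0.5819 -0.1836  0.0438] [[314.4863 235.2564]]
right [ 0.6019 -0.1827  0.0638] [[317.4433 226.4097]]
hole [[312.2762 226.8438]]
```

View pics/i_wz.png

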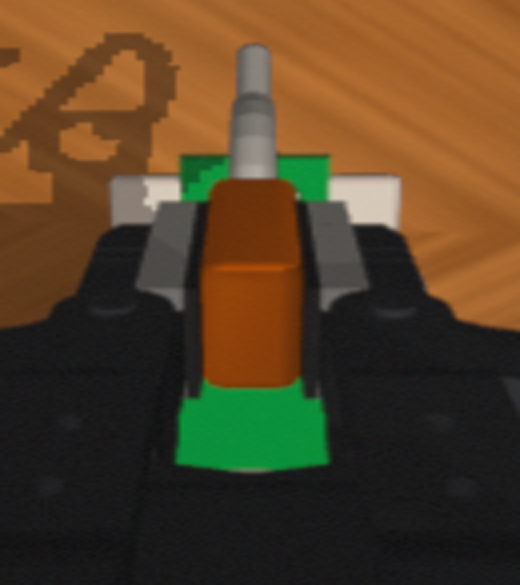

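View pics/i_z.png

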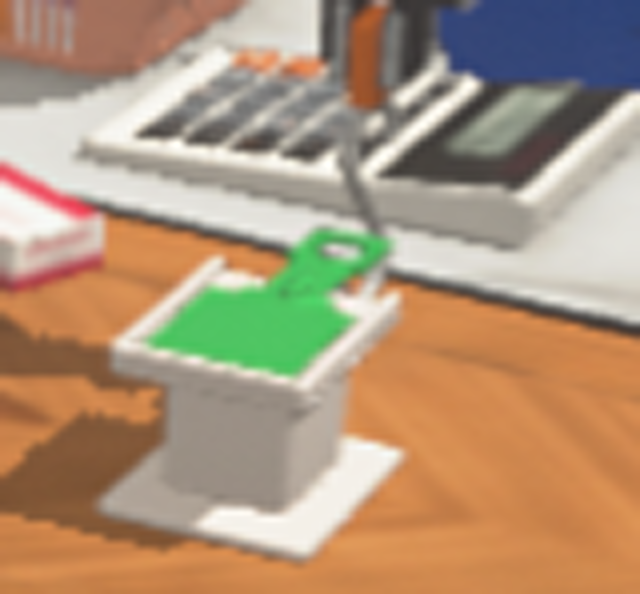

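```bash
python3 -m inch '[{"dp":[0,0,0.03],"rot":[0,0,0],"grip":0},{"dp":[0,0,0.06],"rot":[0,0,0],"grip":0},{"dp":[0,0,0.09],"rot":[0,0,0],"grip":0},{"dp":[0,0,0.13],"rot":[0,0,0],"grip":0},{"dp":[0,0,0.13],"rot":[0,0,0],"grip":0},{"dp":[0,0,0.13],"rot":[0,0,0],"grip":0}]'
python3 - <<'E'
from h import *
c,E,s=shot("wrist","j_w")
print(s["t"],s["eef_pos"],s["contact_force"])
a=c["frame"][:,:,::-1];cv2.imwrite("pics/j_wz.png",cv2.resize(a[150:384,190:320],None,fx=4,fy=2.5,interpolation=cv2.INTER_CUBIC))
c,E,s=shot("scene","j_s")
a=c["frame"][:,:,::-1];cv2.imwrite("pics/j_z.png",cv2.resize(a[190:280,270:350],None,fx=8,fy=6.6,interpolation=cv2.INTER_CUBIC))
E
```

```text
t: 13.3
eef_pos: [0.5806, -0.1834, 0.1691]
ee_rot: [[0.999, 0.045, 0.0], [0.045, -0.999, 0.0], [0.0, -0.0, -1.0]]
contact_force: [-0.3, -0.1, -2.0]
finger_gap: 0.0115
13.3 [ 0.5806 -0.1834  0.1691] [-0.3425 -0.0658 -1.9967]
```

View pics/j_wz.png

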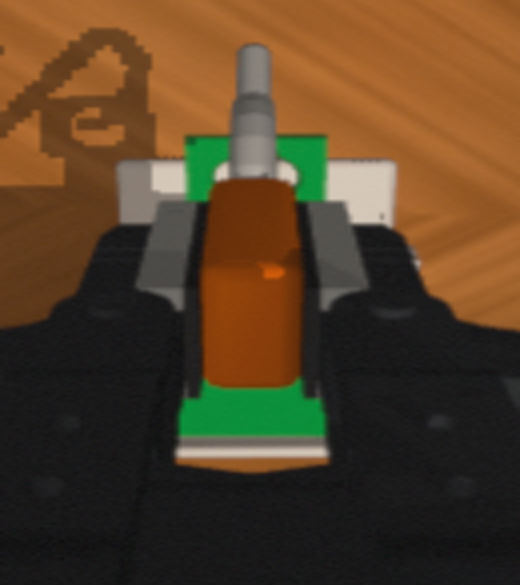

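View pics/j_z.png

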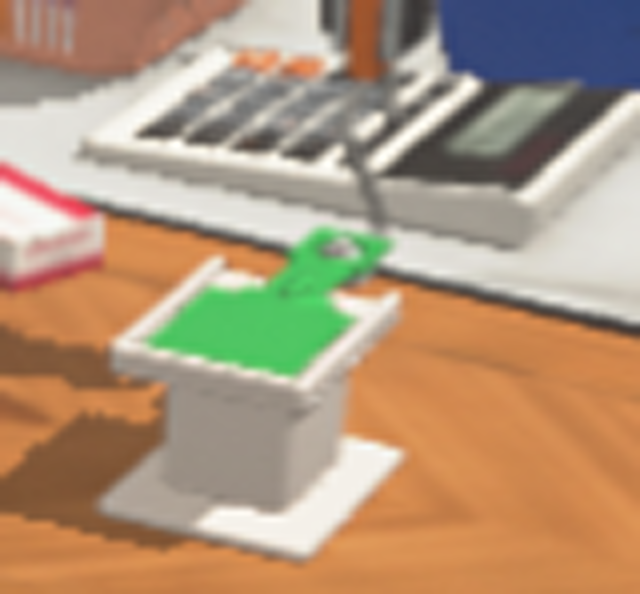

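```bash
python3 -m inch '[{"dp":[-0.02,-0.001,0.07],"rot":[0,0,0],"grip":0},{"dp":[-0.05,-0.003,0.15],"rot":[0,0,0],"grip":0},{"dp":[-0.07,-0.003,0.215],"rot":[0,0,0],"grip":0},{"dp":[-0.083,-0.004,0.28],"rot":[0,0,0],"grip":0},{"dp":[-0.095,-0.005,0.345],"rot":[0,0,0],"grip":0},{"dp":[-0.11,-0.005,0.41],"rot":[0,0,0],"grip":0},{"dp":[-0.11,-0.005,0.41],"rot":[0,0,0],"grip":0},{"dp":[-0.11,-0.005,0.41],"rot":[0,0,0],"grip":0}]'
python3 - <<'E'
from h import *
c,E,s=shot("wrist","k_w")
print(s["t"],s["eef_pos"],s["contact_force"])
c,E,s=shot("scene","k_s")
a=c["frame"][:,:,::-1];cv2.imwrite("pics/k_z.png",cv2.resize(a[170:280,260:360],None,fx=7,fy=5.4,interpolation=cv2.INTER_CUBIC))
E
```

```text
t: 14.2
eef_pos: [0.5673, -0.184, 0.2182]
ee_rot: [[0.999, 0.045, 0.0], [0.045, -0.999, 0.0], [0.0, -0.0, -1.0]]
contact_force: [1.2, 0.8, -1.4]
finger_gap: 0.011
14.2 [ 0.5673 -0.184   0.2182] [ 1.2017  0.8232 -1.4104]
```

View pics/k_z.png

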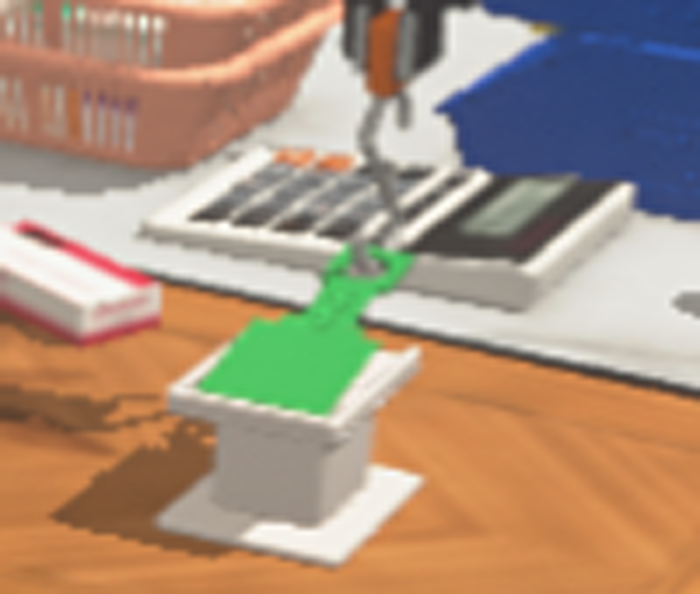

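```bash
python3 -m inch '[{"dp":[-0.055,-0.003,0.12],"rot":[0,0,0],"grip":0},{"dp":[-0.12,-0.006,0.24],"rot":[0,0,0],"grip":0},{"dp":[-0.2,-0.01,0.35],"rot":[0,0,0],"grip":0},{"dp":[-0.29,-0.014,0.447],"rot":[0,0,0],"grip":0},{"dp":[-0.395,-0.019,0.53],"rot":[0,0,0],"grip":0},{"dp":[-0.5,-0.024,0.605],"rot":[0,0,0],"grip":0},{"dp":[-0.61,-0.03,0.66],"rot":[0,0,0],"grip":0},{"dp":[-0.72,-0.034,0.7],"rot":[0,0,0],"grip":0},{"dp":[-0.78,-0.037,0.72],"rot":[0,0,0],"grip":0},{"dp":[-0.78,-0.037,0.72],"rot":[0,0,0],"grip":0}]'
python3 - <<'E'
from h import *
s=status.read_state()
print(s["t"],s["eef_pos"],s["contact_force"])
c,E,s=shot("scene","l_s")
a=c["frame"][:,:,::-1];cv2.imwrite("pics/l_z.png",cv2.resize(a[150:280,240:360],None,fx=6,fy=4.6,interpolation=cv2.INTER_CUBIC))
E
```

```text
t: 15.3
eef_pos: [0.4729, -0.1886, 0.305]
ee_rot: [[0.999, 0.045, 0.001], [0.045, -0.999, -0.0], [0.001, 0.0, -1.0]]
contact_force: [0.6, -0.2, -1.5]
finger_gap: 0.0108
15.3 [ 0.4729 -0.1886  0.305 ] [ 0.5529 -0.1887 -1.5454]
```

View pics/l_z.png

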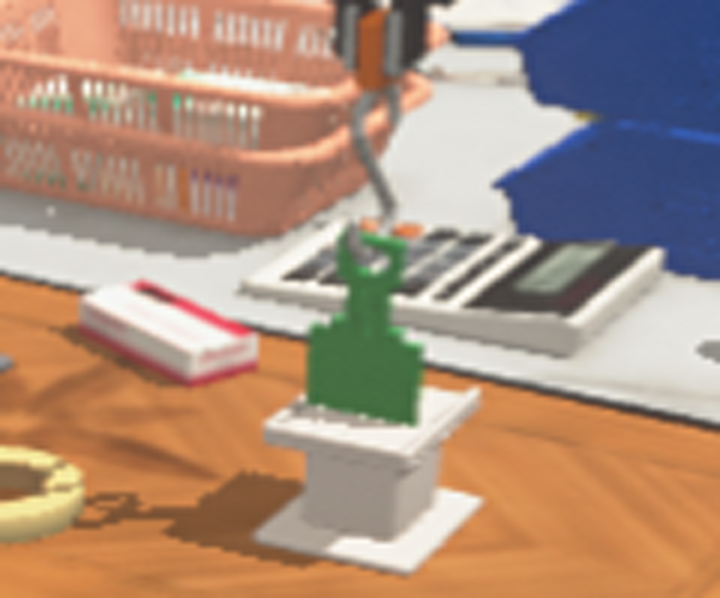

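```bash
python3 -m inch '[{"dp":[-0.05,0,0.04],"rot":[0,0,0],"grip":0},{"dp":[-0.1,0,0.1],"rot":[0,0,0],"grip":0},{"dp":[-0.1,0,0.2],"rot":[0,0,0],"grip":0},{"dp":[-0.1,0,0.3],"rot":[0,0,0],"grip":0},{"dp":[-0.1,0,0.4],"rot":[0,0,0],"grip":0},{"dp":[-0.1,0,0.5],"rot":[0,0,0],"grip":0},{"dp":[-0.1,0,0.6],"rot":[0,0,0],"grip":0},{"dp":[-0.1,0,0.7],"rot":[0,0,0],"grip":0},{"dp":[-0.1,0,0.8],"rot":[0,0,0],"grip":0},{"dp":[-0.1,0,0.8],"rot":[0,0,0],"grip":0}]'
python3 - <<'E'
from h import *
s=status.read_state()
print(s["t"],s["eef_pos"],s["contact_force"])
c,E,s=shot("scene","m_s")
a=c["frame"][:,:,::-1];cv2.imwrite("pics/m_z.png",cv2.resize(a[110:280,220:360],None,fx=5,fy=3.5,interpolation=cv2.INTER_CUBIC))
E
```

```text
t: 16.35
eef_pos: [0.4625, -0.1888, 0.4027]
ee_rot: [[0.999, 0.045, 0.004], [0.045, -0.999, -0.001], [0.004, 0.001, -1.0]]
contact_force: [0.6, -0.7, -1.5]
finger_gap: 0.0111
16.35 [ 0.4625 -0.1888  0.4027] [ 0.5531 -0.6722 -1.4609]
```

View pics/m_z.png

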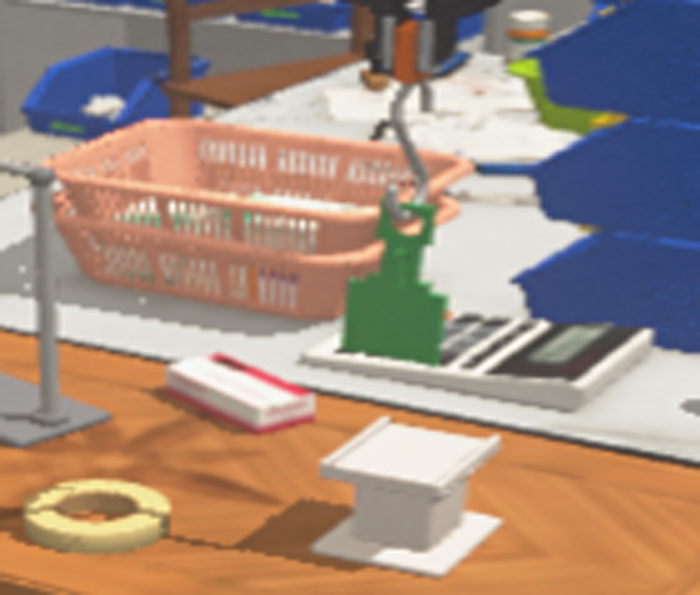

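```bash
python3 -m inch '[{"dp":[0,0.04,0],"rot":[0,0,0],"grip":0},{"dp":[0,0.12,0],"rot":[0,0,0],"grip":0},{"dp":[0,0.24,0],"rot":[0,0,0],"grip":0},{"dp":[0,0.4,0],"rot":[0,0,-0.05],"grip":0},{"dp":[0,0.56,0],"rot":[0,0,-0.1],"grip":0},{"dp":[0,0.72,0],"rot":[0,0,-0.15],"grip":0},{"dp":[0,0.88,0],"rot":[0,0,-0.2],"grip":0},{"dp":[0,1,0],"rot":[0,0,-0.25],"grip":0}]'
python3 -m inch '[{"dp":[0,0.16,0],"rot":[0,0,-0.05],"grip":0},{"dp":[0,0.32,0],"rot":[0,0,-0.1],"grip":0},{"dp":[0,0.48,0],"rot":[0,0,-0.15],"grip":0},{"dp":[0,0.64,0],"rot":[0,0,-0.2],"grip":0},{"dp":[0,0.8,0],"rot":[0,0,-0.25],"grip":0},{"dp":[0,0.96,0],"rot":[0,0,-0.3],"grip":0},{"dp":[0,1,0],"rot":[0,0,-0.33],"grip":0}]'
python3 -m inch '[{"dp":[0,0.16,0],"rot":[0,0,0],"grip":0},{"dp":[0,0.32,0],"rot":[0,0,0],"grip":0},{"dp":[0,0.48,0],"rot":[0,0,0],"grip":0},{"dp":[0,0.64,0],"rot":[0,0,0],"grip":0},{"dp":[0,0.8,0],"rot":[0,0,0],"grip":0},{"dp":[0,0.96,0],"rot":[0,0,0],"grip":0},{"dp":[0,1,0],"rot":[0,0,0],"grip":0}]'
python3 -m inch '[{"dp":[0,0.14,0],"rot":[0,0,0],"grip":0},{"dp":[0,0.26,0],"rot":[0,0,0],"grip":0},{"dp":[0,0.35,0],"rot":[0,0,0],"grip":0},{"dp":[0,0.39,0],"rot":[0,0,0],"grip":0},{"dp":[0,0.39,0],"rot":[0,0,0],"grip":0},{"dp":[0,0.39,0],"rot":[0,0,0],"grip":0}]'
python3 - <<'E'
from h import *
s=status.read_state()
R_=s["ee_rot"];print(s["t"],s["eef_pos"],"tool yaw",np.degrees(np.arctan2(R_[1][0],R_[0][0])))
c,E,s=shot("scene","n_s")
a=c["frame"][:,:,::-1];cv2.imwrite("pics/n_z.png",cv2.resize(a[60:240,100:270],None,fx=4,fy=3.3,interpolation=cv2.INTER_CUBIC))
E
```

```text
t: 17.2
eef_pos: [0.4613, -0.0669, 0.4]
ee_rot: [[0.996, -0.085, -0.001], [-0.085, -0.996, 0.0], [-0.001, -0.0, -1.0]]
contact_force: [0.5, 0.9, -0.5]
finger_gap: 0.0112
t: 17.9
eef_pos: [0.4613, 0.0533, 0.3999]
ee_rot: [[0.967, -0.254, -0.001], [-0.254, -0.967, -0.0], [-0.001, 0.0, -1.0]]
contact_force: [0.9, 0.5, -2.0]
finger_gap: 0.0112
t: 18.6
eef_pos: [0.4615, 0.1728, 0.3998]
ee_rot: [[0.967, -0.254, -0.001], [-0.254, -0.967, -0.001], [-0.001, 0.001, -1.0]]
contact_force: [0.7, -0.0, -1.3]
finger_gap: 0.011
t: 19.2
eef_pos: [0.4617, 0.2181, 0.4005]
ee_rot: [[0.967, -0.255, -0.0], [-0.255, -0.967, -0.0], [0.0, 0.0, -1.0]]
contact_force: [0.2, 0.1, -1.2]
finger_gap: 0.0111
19.2 [0.4617 0.2181 0.4005] tool yaw -14.80235523526412
```

View pics/n_z.png

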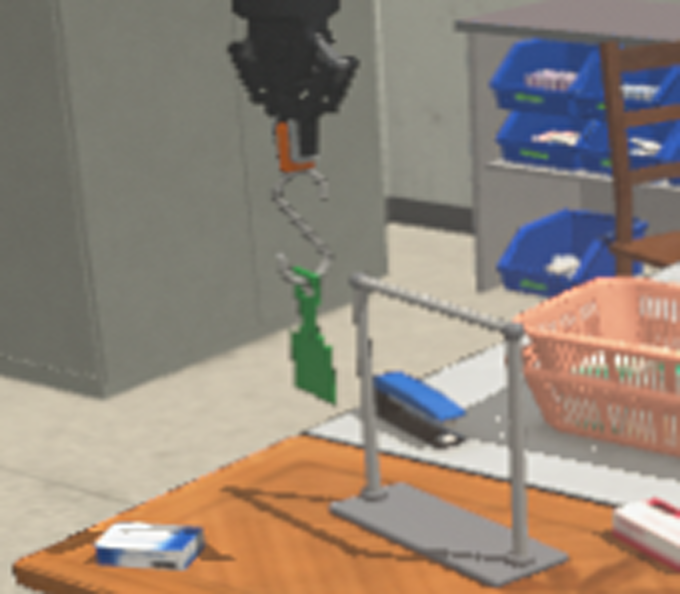

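```bash
python3 -m inch '[{"dp":[0,0,-0.08],"rot":[0,0,0],"grip":0},{"dp":[0,0,-0.2],"rot":[0,0,0],"grip":0},{"dp":[0,0,-0.35],"rot":[0,0,0],"grip":0},{"dp":[0,0,-0.5],"rot":[0,0,0],"grip":0},{"dp":[0,0,-0.62],"rot":[0,0,0],"grip":0},{"dp":[0,0,-0.71],"rot":[0,0,0],"grip":0},{"dp":[0,0,-0.71],"rot":[0,0,0],"grip":0},{"dp":[0,0,-0.71],"rot":[0,0,0],"grip":0},{"dp":[0,0,-0.71],"rot":[0,0,0],"grip":0},{"dp":[0,0,-0.71],"rot":[0,0,0],"grip":0}]'
python3 - <<'E'
from h import *
s=status.read_state()
print(s["t"],s["eef_pos"])
ims=[]
for k in range(4):
    c,E,s=shot("scene",f"o_s{k}")
    a=c["frame"][:,:,::-1];ims.append(cv2.resize(a[100:240,150:250],None,fx=2,fy=3,interpolation=cv2.INTER_CUBIC))
    outline_of(c,"hook"); 
    for l in range(2): capture("scene")
cv2.imwrite("pics/o_z.png",np.hstack(ims)); print(status.read_state()["t"])
c,E,s=shot("wrist","o_w")
E
```

```text
t: 20.25
eef_pos: [0.4621, 0.2185, 0.3162]
ee_rot: [[0.967, -0.255, 0.001], [-0.255, -0.967, 0.001], [0.001, -0.001, -1.0]]
contact_force: [0.2, 0.1, -1.3]
finger_gap: 0.0114
20.25 [0.4621 0.2185 0.3162]
21.05
```

View pics/o_z.png

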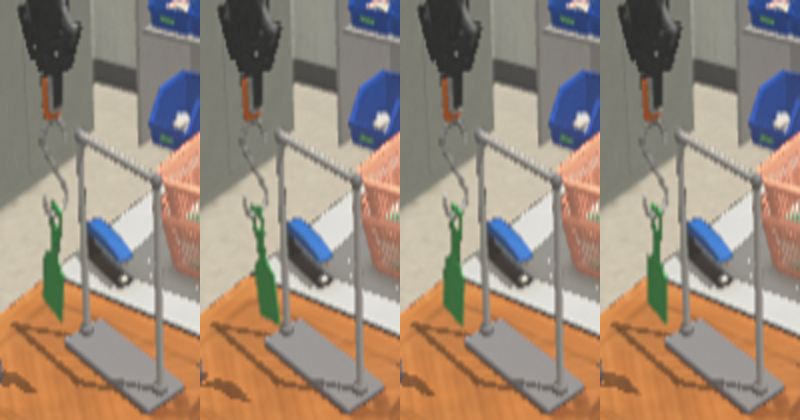

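View pics/o_w.png

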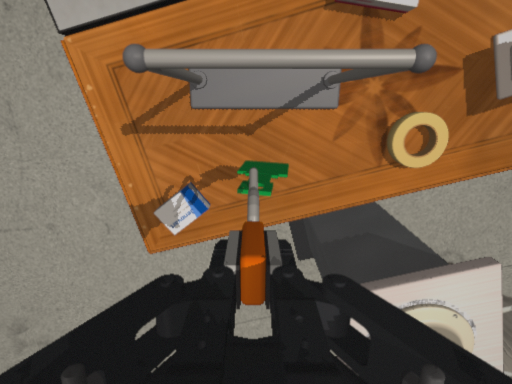

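```bash
python3 -m inch '[{"dp":[0.03,-0.008,0],"rot":[0,0,0],"grip":0},{"dp":[0.1,-0.026,0],"rot":[0,0,0],"grip":0},{"dp":[0.2,-0.053,0],"rot":[0,0,0],"grip":0},{"dp":[0.32,-0.084,0],"rot":[0,0,0],"grip":0},{"dp":[0.44,-0.116,0],"rot":[0,0,0],"grip":0},{"dp":[0.54,-0.142,0],"rot":[0,0,0],"grip":0},{"dp":[0.61,-0.161,-0.01],"rot":[0,0,0],"grip":0},{"dp":[0.637,-0.168,-0.025],"rot":[0,0,0],"grip":0},{"dp":[0.637,-0.168,-0.025],"rot":[0,0,0],"grip":0},{"dp":[0.637,-0.168,-0.025],"rot":[0,0,0],"grip":0}]'
python3 - <<'E'
from h import *
s=status.read_state()
p=np.array(s["eef_pos"]);d=p[:2]-[.5573,.1757]
print(s["t"],p,"u",d@[.967,-.255],"v",d@[.255,.967],"up",p[2]-.2651)
c,E,s=shot("scene","p_s")
a=c["frame"][:,:,::-1];cv2.imwrite("pics/p_z.png",cv2.resize(a[90:240,150:260],None,fx=5.5,fy=4,interpolation=cv2.INTER_CUBIC))
c,E,s=shot("wrist","p_w")
E
```

```text
t: 22.1
eef_pos: [0.538, 0.1981, 0.3122]
ee_rot: [[0.967, -0.255, -0.0], [-0.255, -0.967, -0.0], [-0.0, 0.0, -1.0]]
contact_force: [-0.6, -1.4, -1.5]
finger_gap: 0.0113
22.1 [0.538  0.1981 0.3122] u -0.024418409859418247 v 0.016729825693353524 up 0.04711509191574531
```

View pics/p_z.png

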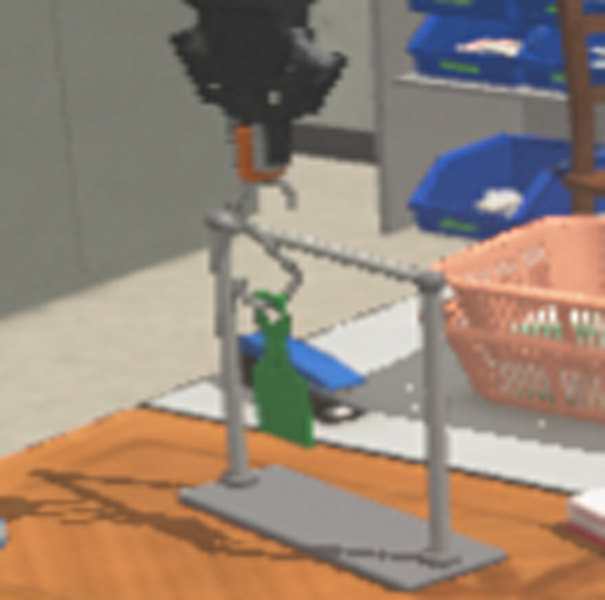

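View pics/p_w.png

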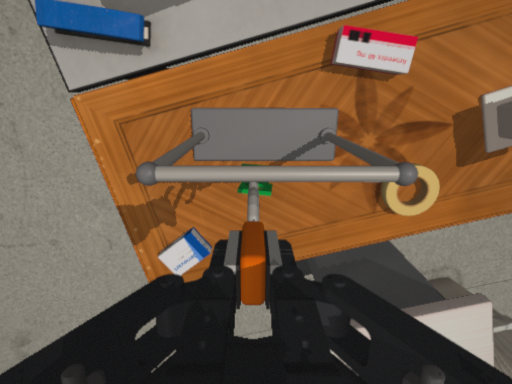

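```bash
python3 -m inch '[{"dp":[0.04,-0.01,-0.06],"rot":[0,0,0],"grip":0},{"dp":[0.08,-0.021,-0.117],"rot":[0,0,0],"grip":0},{"dp":[0.12,-0.032,-0.18],"rot":[0,0,0],"grip":0},{"dp":[0.16,-0.042,-0.24],"rot":[0,0,0],"grip":0},{"dp":[0.19,-0.05,-0.29],"rot":[0,0,0],"grip":0},{"dp":[0.195,-0.051,-0.33],"rot":[0,0,0],"grip":0},{"dp":[0.195,-0.051,-0.365],"rot":[0,0,0],"grip":0},{"dp":[0.195,-0.051,-0.385],"rot":[0,0,0],"grip":0},{"dp":[0.195,-0.051,-0.385],"rot":[0,0,0],"grip":0},{"dp":[0.195,-0.051,-0.385],"rot":[0,0,0],"grip":0}]'
python3 - <<'E'
from h import *
s=status.read_state()
p=np.array(s["eef_pos"]);d=p[:2]-[.5573,.1757]
print(s["t"],p,"u",d@[.967,-.255],"v",d@[.255,.967],"up",p[2]-.2651,s["contact_force"])
c,E,s=shot("scene","q_s")
a=c["frame"][:,:,::-1];cv2.imwrite("pics/q_z.png",cv2.resize(a[90:240,150:260],None,fx=5.5,fy=4,interpolation=cv2.INTER_CUBIC))
c,E,s=shot("wrist","q_w")
E
```

```text
t: 23.2
eef_pos: [0.5616, 0.1921, 0.2665]
ee_rot: [[0.967, -0.255, 0.001], [-0.255, -0.967, 0.0], [0.001, -0.0, -1.0]]
contact_force: [-0.8, 0.6, -1.2]
finger_gap: 0.0111
23.2 [0.5616 0.1921 0.2665] u 8.189294738296656e-06 v 0.016959351449400886 up 0.001371745054758844 [-0.7585  0.6201 -1.1798]
```

View pics/q_z.png

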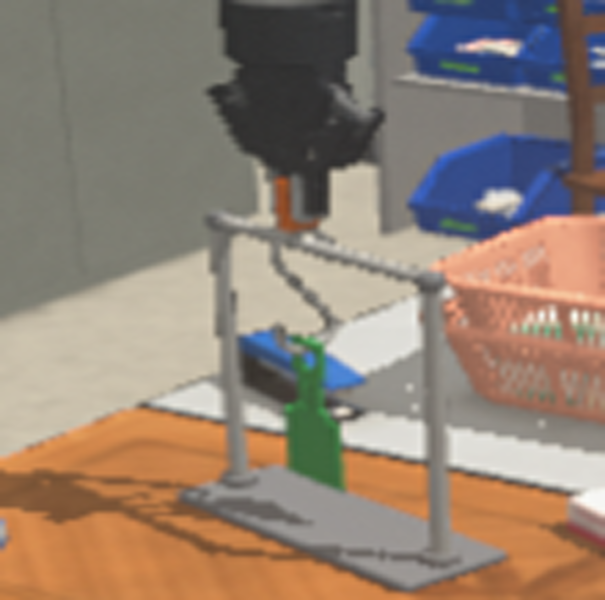

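View pics/q_w.png

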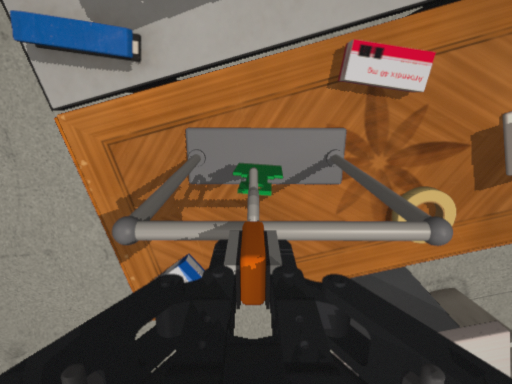

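```bash
python3 -m inch '[{"dp":[0,0,-0.01],"rot":[0,0,0],"grip":0},{"dp":[0,0,-0.015],"rot":[0,0,0],"grip":0},{"dp":[0,0,-0.015],"rot":[0,0,0],"grip":0},{"dp":[0,0,-0.015],"rot":[0,0,0],"grip":0},{"dp":[0,0,-0.015],"rot":[0,0,0],"grip":0},{"dp":[0,0,-0.015],"rot":[0,0,0],"grip":0},{"dp":[0,0,-0.015],"rot":[0,0,0],"grip":0},{"dp":[0,0,-0.015],"rot":[0,0,0],"grip":0},{"dp":[0,0,-0.015],"rot":[0,0,0],"grip":0},{"dp":[0,0,-0.015],"rot":[0,0,0],"grip":0}]'
python3 - <<'E'
from h import *
s=status.read_state(); print(s["t"],s["eef_pos"],s["contact_force"],s["moment"])
E
```

```text
t: 24.3
eef_pos: [0.5618, 0.1921, 0.2649]
ee_rot: [[0.967, -0.255, 0.001], [-0.255, -0.967, 0.0], [0.001, -0.001, -1.0]]
contact_force: [-1.8, -0.2, 5.6]
finger_gap: 0.0114
24.3 [0.5618 0.1921 0.2649] [-1.7582 -0.2216  5.5521] [0.1212 0.487  0.021 ]
```

```bash
python3 -m inch '[{"dp":[0,0,0.004],"rot":[0,0,0],"grip":0},{"dp":[0,0,0.004],"rot":[0,0,0],"grip":0},{"dp":[0,0,0.004],"rot":[0,0,0],"grip":0.17},{"dp":[0,0,0.004],"rot":[0,0,0],"grip":0.2},{"dp":[0,0,0.004],"rot":[0,0,0],"grip":0.3},{"dp":[0,0,0.004],"rot":[0,0,0],"grip":0.5},{"dp":[0,0,0.004],"rot":[0,0,0],"grip":0.6},{"dp":[0,0,0.004],"rot":[0,0,0],"grip":0.6},{"dp":[0,0,0.004],"rot":[0,0,0],"grip":0.6},{"dp":[0,0,0.004],"rot":[0,0,0],"grip":0.6}]'
python3 -m inch '[{"dp":[0,0,0.1],"rot":[0,0,0],"grip":0.6},{"dp":[0,0,0.25],"rot":[0,0,0],"grip":0.6},{"dp":[0,0,0.5],"rot":[0,0,0],"grip":0.6},{"dp":[0,0,0.8],"rot":[0,0,0],"grip":0.6},{"dp":[0,0,1],"rot":[0,0,0],"grip":0.6},{"dp":[0,0,1],"rot":[0,0,0],"grip":0.6}]'
python3 - <<'E'
from h import *
ims=[]
for k in range(4):
    c,E,s=shot("scene",f"r_s{k}")
    a=c["frame"][:,:,::-1];ims.append(cv2.resize(a[125:235,175:250],None,fx=2.6,fy=4,interpolation=cv2.INTER_CUBIC))
    for l in range(3): capture("scene")
cv2.imwrite("pics/r_z.png",np.hstack(ims)); print(status.read_state()["t"])
c,E,s=shot("wrist","r_w"); print(s["eef_pos"])
E
```

```text
t: 25.3
eef_pos: [0.5616, 0.192, 0.2648]
ee_rot: [[0.967, -0.256, 0.0], [-0.256, -0.967, 0.0], [0.0, -0.0, -1.0]]
contact_force: [0.7, -0.4, 0.1]
finger_gap: 0.051
t: 25.9
eef_pos: [0.563, 0.1923, 0.3906]
ee_rot: [[0.967, -0.255, 0.009], [-0.255, -0.967, 0.004], [0.008, -0.006, -1.0]]
contact_force: [-0.9, -1.9, -0.1]
finger_gap: 0.0514
26.7
[0.5616 0.192  0.3848]
```

View pics/r_z.png

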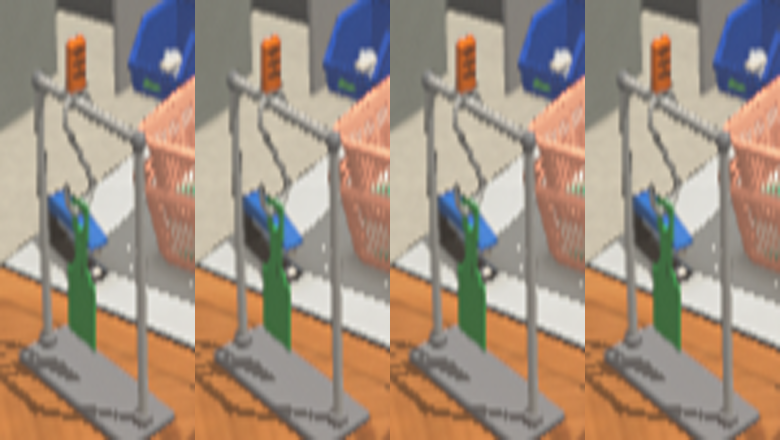

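View pics/r_w.png

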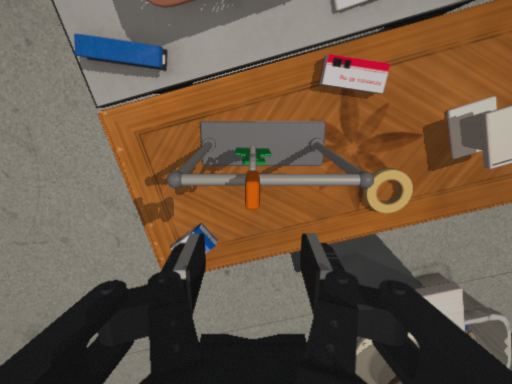

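```bash
python3 -m inch '[{"dp":[0,0,0.1],"rot":[0,0,0],"grip":0.6},{"dp":[0,0,0.1],"rot":[0,0,0],"grip":0.6},{"dp":[0,0,0.1],"rot":[0,0,0],"grip":0.6},{"dp":[0,0,0.1],"rot":[0,0,0],"grip":0.6},{"dp":[0,0,0.1],"rot":[0,0,0],"grip":0.6},{"dp":[0,0,0.1],"rot":[0,0,0],"grip":0.6},{"dp":[0,0,0.1],"rot":[0,0,0],"grip":0.6},{"dp":[0,0,0.1],"rot":[0,0,0],"grip":0.6},{"dp":[0,0,0.1],"rot":[0,0,0],"grip":0.6},{"dp":[0,0,0.1],"rot":[0,0,0],"grip":0.6}]'
python3 -m inch '[{"dp":[0,0,0],"rot":[0,0,0],"grip":0.6},{"dp":[0,0,0],"rot":[0,0,0],"grip":0.6},{"dp":[0,0,0],"rot":[0,0,0],"grip":0.6},{"dp":[0,0,0],"rot":[0,0,0],"grip":0.6},{"dp":[0,0,0],"rot":[0,0,0],"grip":0.6},{"dp":[0,0,0],"rot":[0,0,0],"grip":0.6},{"dp":[0,0,0],"rot":[0,0,0],"grip":0.6},{"dp":[0,0,0],"rot":[0,0,0],"grip":0.6},{"dp":[0,0,0],"rot":[0,0,0],"grip":0.6},{"dp":[0,0,0],"rot":[0,0,0],"grip":0.6}]'
python3 - <<'E'
from h import *
cs=[]
for k in range(12):
    c=capture("scene"); a=c["frame"]; cs.append(a)
    h=cv2.cvtColor(a,cv2.COLOR_RGB2HSV)[130:240,180:245]
    m=(h[...,0]>45)&(h[...,0]<80)&(h[...,1]>120); y,x=np.nonzero(m)
    lo=y>y.max()-12
    print(len(x),x[lo].mean().round(2),y.mean().round(2))
a=cs[-1][:,:,::-1];cv2.imwrite("pics/s_z.png",cv2.resize(a[125:235,175:250],None,fx=7,fy=5.4,interpolation=cv2.INTER_CUBIC))
c,E,s=shot("wrist","s_w")
c=capture("wrist");s=status.read_state();E=ext(c,s)
a=c["frame"][:,:,::-1];cv2.imwrite("pics/s_wz.png",cv2.resize(a[120:240,160:380],None,fx=3.6,fy=3.6,interpolation=cv2.INTER_CUBIC))
print(status.read_state()["t"])
E
```

```text
t: 27.75
eef_pos: [0.5616, 0.192, 0.3968]
ee_rot: [[0.967, -0.255, 0.0], [-0.255, -0.967, 0.0], [0.0, -0.0, -1.0]]
contact_force: [-1.0, -0.2, -0.2]
finger_gap: 0.0512
t: 28.75
eef_pos: [0.5616, 0.192, 0.3968]
ee_rot: [[0.967, -0.256, 0.0], [-0.256, -0.967, 0.0], [0.0, -0.0, -1.0]]
contact_force: [0.4, 0.4, -0.3]
finger_gap: 0.0515
11 28.75 56.0
9 29.0 55.56
11 29.0 55.18
10 29.0 55.3
10 29.0 53.9
11 29.0 55.09
10 29.0 55.4
9 28.75 56.89
11 29.0 55.09
10 29.0 55.2
9 28.67 55.33
12 28.75 55.67
29.45
```

View pics/s_z.png

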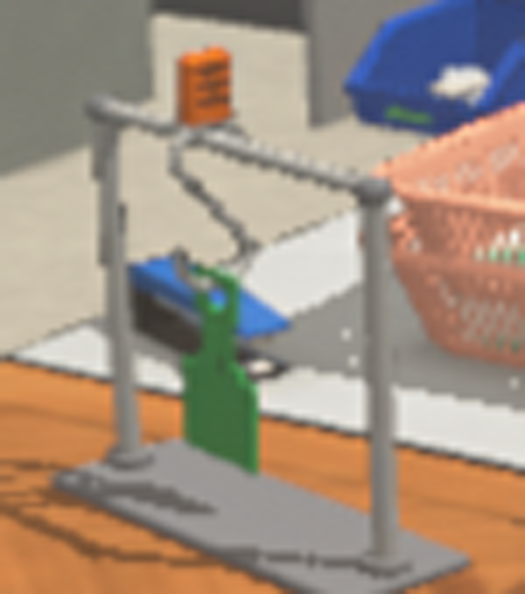

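View pics/s_wz.png

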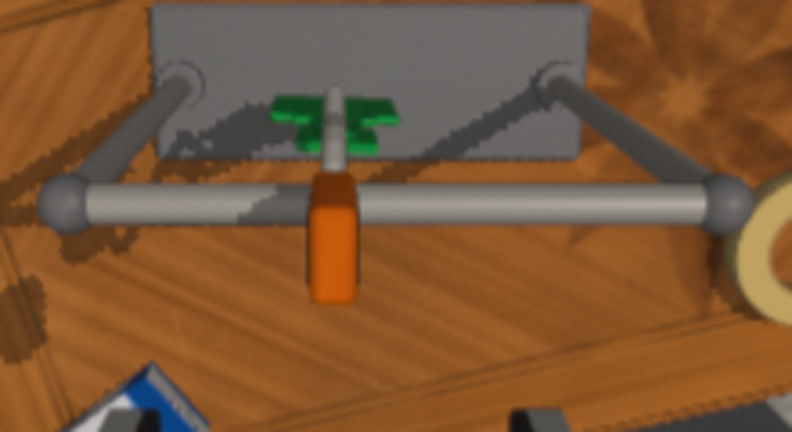

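```bash
python3 - <<'E'
from h import *
for k in range(14):
    a=capture("wrist")["frame"]
    h=cv2.cvtColor(a,cv2.COLOR_RGB2HSV)[135:170,220:290]
    m=(h[...,0]>45)&(h[...,0]<85)&(h[...,1]>100); y,x=np.nonzero(m); print(len(x),x.mean().round(2),y.mean().round(2),end=" | ")
s=status.read_state();print(s["t"])
c=capture("wrist");E=ext(c,s);f=lambda x,y,z:at_z(c["mtx"],c["D"],E,(160+x/3.6,120+y/3.6),z)
q=[f(311,207,.298),f(355,207,.298),f(354,301,.298),f(312,301,.298)];C=np.mean(q,0);d=C[:2]-[.5573,.1757]
print("tab u,v",d@[.967,-.255],d@[.255,.967])
E
```

```text
312 32.57 18.42 | 312 32.57 18.42 | 313 32.62 18.4 | 312 32.57 18.42 | 313 32.63 18.42 | 312 32.57 18.42 | 312 32.57 18.42 | 312 32.57 18.42 | 313 32.53 18.42 | 311 32.6 18.4 | 312 32.57 18.42 | 313 32.63 18.42 | 313 32.63 18.42 | 312 32.57 18.42 | 30.15
tab u,v 0.0008576307088423045 0.018058384139965737
```

Still, upright, and well between the posts. I'm handing it in.

```bash
python3 -c "
from station import ctrl,status
print(ctrl.job_done()); print(status.read_state()['t'])"
```

```text
the job is handed in; nothing more can be done
None
the job is handed in; nothing more can be done
```

The spatula now hangs from the S-hook on the rail, still and clear of the stand and the rest. I handed the job in at about 30 s of the 72 s; no verdict is reported.

**What I did:** I took the hook off the rail by its orange tab and passed its lower tip up through the spatula's hole from below. I then swung the spatula upright along an arc, lifted it off the rest and hung the hook back about 17 mm from the rail's middle.

**Last checks:**
- **Hook position:** the tab sat within 1 mm of directly above the bar and 18 mm along it from the middle, so the hook hangs upright between the posts.
- **Stillness:** the spatula stayed put to within about 0.1 px over 14 wrist pictures (0.7 s).
- **Clearance:** in the pictures the spatula touches neither the stand nor the rest. Only the hook touched it, and I moved none of the other things.
- **A check that failed:** my first motion check, from the scene camera, caught only about 10 green pixels and showed nothing, so I repeated it with the wrist camera.
- **Not confirmed directly:** I judged contacts and tilt from the pictures. While seating the hook I pressed it onto the bar with about 7 N.

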